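# Fit up a split gear case on the welding positioner and hold it shut for tacking

### The arm

A 6-joint arm with a two-finger parallel gripper is mounted at the origin on the work surface. World frame = base frame: x ahead of the robot, y to its left, z up, the work surface at z = 0. Lengths are in m, angles in rad, forces in N, time in s.
With the tool pointing down it reaches from about 0.3 to 0.775 m from the base axis. Payload 14.6 kg.
Tool frame: the origin (TCP) lies between the finger pads, 19 mm behind the fingertips; this is the grasp point; z points along the fingers, y is the line along which they close (so a half turn about z gives the same grasp; the last joint's range is limited). The gripper opens to 94 mm and grips with 3 to 60 N. Pads are 16 mm wide; open, the fingers measure 119 mm over their backs; the gripper's body (75 mm by 177 mm) begins 78 mm behind the grasp point.
Start: joints at [-1.36, 0.3, 1.521, -0, 1.321, -0.067], TCP at [0.151, -0.529, 0.224] pointing down, gripper open.
Joint ranges: [-3.03, 3.03], [-0.79, 2.21], [0.23, 2.52], [-1.04, 4.18], [0, 3.07], [-2.55, 2.55]. Speed limits (rad/s): [2.22, 2.22, 2.57, 3.14, 3.14, 3.14].

### API

Orientations are given as a unit quaternion [x, y, z, w].
In Python, from station import ctrl gives the robot as it stands.
- The arm moves only by the tool move_arm, never from a script. Its argument "targets" is a list of rows, each a list of 7 numbers: the turn, a rotation vector about the tool's x, y, z in units of 8 degrees (1.0 is 8 degrees), then the shift along the tool's x, y, z in units of 40 mm (1.0 is 40 mm), then the gripper's target within -1 to 1 (shut at 1, half-way at 0, fully open at -1). A call has 1 to 12 rows; each row is the pose to reach, as a shift and turn from the pose commanded when the call began, along the tool's axes at that moment; what a row does not reach only later rows make up. A row lasts 1/8 s, in which the tool goes at most 62.5 mm and 10.7 degrees, less where a joint would pass 70% of its speed; a pose out of reach is approached as far as the arm can. A call with a gripper value outside its range is refused whole. The fingers move at their own pace and stop on an object; the grip force is fixed at half the most. Time passes only in rows, so rows that repeat a pose let the fingers close. It gives the time, the measured TCP pose, the force, the opening and the grip force at its end, in the units of the state.
- ctrl.get_state(): the state, without advancing time (a new reading comes with each control period).
- ctrl.snapshot(name): name is "scene" or "top"; returns the picture (480x640x3 uint8, blue, green, red); there is no depth.
- ctrl.camera_info(name): a dict with "fx", "fy", "cx", "cy" (pixels), "rvec" (rotation vector, rad) and "tvec" (3), from world to camera coordinates, as OpenCV has them. Camera axes: x right, y down, z forward; pixel columns grow to the right and rows downward; lengths in m; the calibration is good to about 2 mm. A picture is of the moment at which its call begins. camera_info takes no time and is no camera call.
- ctrl.job_done(): hands the job in; it is judged then, once.
The state is a dict: "clock": time; "joints": joint angles; "dq": joint speeds; "joint_torque": joint torques, N m; "tcp_pos": TCP position; "orientation": TCP orientation; "ft_force": force on the tool from outside, world axes, zero at the start; "moment": the same for the moment, N m; "grip_width": finger opening in m; "gripper_force": force on a finger pad.
Only numpy, scipy, OpenCV 4.12 (cv2) and the standard library are available. Lean on these libraries where they do the work, as an engineer would, in place of code of your own. Each camera call takes 0.05 s, during which the arm holds its last target. There are 200 camera calls.

### The job

Get the aluminium gear case ready for tack welding on the bench positioner: first turn the positioner's speed knob fully back to its zero stop, so that the turntable cannot move, and only then fit the loose upper half onto the two dowel pins of the lower half, flush all round. Finish while still holding the upper half and pressing it down with a steady push of about 15 N on top of its own weight, so that the welder can tack the seam: do not let go, and leave the other things on the bench where they are.

Things in the scene. Friction and masses are not known exactly. Their poses are not given: they have to be found in the camera images.
- speed_knob (a joint): Speed knob, rad: 0 at its zero stop, growing clockwise from above to 4.71; starts at 1.0 to 2.6, so turn it anticlockwise. Light friction; stays where left. A vertical-axis black bar grip 44 mm long, 12 wide, 26 high on a flat 48 mm skirt. At value q the bar, its end with the white line, points (2.356 - q) rad anticlockwise from control_box's x axis; the first tick of the white dial marks zero.
- control_box: Positioner's grey control box, 150 (x) x 110 x 57 mm high, fixed to the bench, black panel facing up; origin at the centre of its underside, z up. The knob stands 18 mm off centre towards -x: skirt 57 to 62 mm, bar 62 to 88 mm above the bench. Towards +x are a rocker switch and a lamp, 5 mm high, not used.
- knob_grip (a point): Point on the knob's axis, 83 mm above the bench (5 mm below the top of the bar): where to grip. Axes as the control box's.
- upper_half: Loose upper gear-case half, aluminium, 0.4 to 0.6 kg, split face down on the bench. Origin: centre of the split face, z up. Flange 156 (x) x 100 x 8 mm; box shell 116 x 76 mm, top at 40 mm; half-round bearing boss, radius 26 mm, at the +x end. On top a lug plate 60 mm long (x), 10 thick (y), from 40 to 80 mm high. Two 9.5 mm through holes in the flange at (66, 36) and (-66, 0) mm.
- upper_lug (a point): Middle of the upper half's lug, 64 mm above its split face: where to grip, fingers closing across the 10 mm thickness (its y). Axes as the upper half's.
- hole_A (a point): Mouth, in the split face, of the upper half's hole by the boss: (66, 36, 0) mm from the upper half's origin.
- hole_B (a point): Mouth, in the split face, of the upper half's hole at the plain end: (-66, 0, 0) mm from the upper half's origin.
- lower_seat (a point): Centre of the lower half's split face, level, 152 mm above the bench, z up. The lower half mirrors the upper, boss at +x too, held immovably by two jaws on the positioner's round turntable. When fitted, the upper half's origin and axes coincide with this point's; it fits one way round only, the two half bosses making a full circle.
- pin_A (a point): Foot, in the split face, of the lower half's dowel pin by the boss: (66, 36, 0) mm from lower_seat. Pins are steel, 8 mm across, 16 mm high, the upper 8 mm tapered to a 3 mm tip.
- pin_B (a point): Foot, in the split face, of the lower half's dowel pin at the plain end: (-66, 0, 0) mm from lower_seat. Same size.
- lower_half: The lower half of the gear case as one piece with the turntable and its jaws, fixed. Origin at the centre of the turntable's underside, 100 mm above the bench and 52 mm below lower_seat; same axes as lower_seat.
- positioner: Blue drive box of the positioner, 220 x 220 mm with a grey motor at its +x side, fixed to the bench; origin at the centre of its underside. The turntable stands on it.
- grinder: Bystander: angle grinder lying on the bench, 330 mm long in its y, 80 mm high, disc at +y; origin on the bench under its blue motor.
- channel: Bystander: steel U-channel offcut, 75 mm (x) by 200 mm (y), 44 mm high; origin at the centre of its underside.
- fins: Bystander: small plate 90 x 60 mm with a row of seven steel bars on it, 22 mm high; origin at the centre of its underside.
- spanner: Bystander: steel spanner lying along its x axis; origin at its middle, underside.
There are look-alikes about, which are no part of the job. There is more than one size of the control_box; the job needs the larger.

How it is judged:
By the outcome, as a careful person would: the job done as asked, in the order asked, and still so for the second after the job is handed in, while the arm keeps its last pose, push and grip.
It also fails if it takes over 72 s, if anything falls off the work surface, if the arm or the gripper's body presses on something with over 40 N, if the wrist force passes 120 N, or if a joint passes its speed limit or range.

## Working session

There is one attempt and no reset: what is moved stays moved. The work goes in short steps, Python scripts to look and compute and a tool call to move; the robot and the scene stay as the last step left them, time stands still between calls to the robot, and variables do not carry over. Pictures are saved under pics/ and viewed, at most 10 in all, crops included, and the job is handed in when it is done.

Besides the shell and the picture viewer there is one more tool, called after "Call:" as name([rows], argument=value, ...), one row to a line, values as JSON. move_arm: Moves the arm, as the interface text tells. Its arguments: {"type":"object","properties":{"targets":{"type":"array"}},"required":["targets"]}

```bash
mkdir -p pics; python3 - <<'E'
from station import ctrl
import cv2
for n in("scene","top"):
    cv2.imwrite(f"pics/{n}0.png",ctrl.snapshot(n)); print(n,ctrl.camera_info(n))
print(ctrl.get_state())
E
```

```text
scene {'fx': 445.1064898323035, 'fy': 445.1064898323035, 'cx': 322.0626178041369, 'cy': 240.1239233509295, 'rvec': array([ 1.0034295 ,  2.57187429, -0.89515355]), 'tvec': array([ 0.39829482, -0.26519229,  1.74987162])}
top {'fx': 534.5391045782247, 'fy': 534.5391045782247, 'cx': 315.3925484792386, 'cy': 243.3933569602143, 'rvec': array([ 2.11657391, -2.13478532,  0.18384055]), 'tvec': array([0.06847127, 0.58336691, 1.53658038])}
{'clock': 0.1, 'joints': array([-1.35961472e+00,  3.00424430e-01,  1.52148705e+00, -2.52869065e-05,
        1.32069812e+00, -6.66057438e-02]), 'dq': array([-0.00084855, -0.0023581 , -0.00191392,  0.00080272,  0.00112542,
       -0.00031671]), 'joint_torque': array([ 1.73706288e-03, -5.32647014e+01, -3.53284407e+01,  7.09739747e-02,
        2.35082069e-02, -4.96342091e-05]), 'tcp_pos': array([ 0.15077108, -0.52871926,  0.2237517 ]), 'orientation': array([ 9.90369208e-01,  1.38450619e-01, -4.89410472e-05, -5.06261485e-04]), 'ft_force': array([ 0.14285634, -0.47105441, -0.31607021]), 'moment': array([-0.02171572, -0.00654038,  0.04637431]), 'gripper_force': 0.0, 'grip_width': 0.09375061889884469}
```

View pics/top0.png

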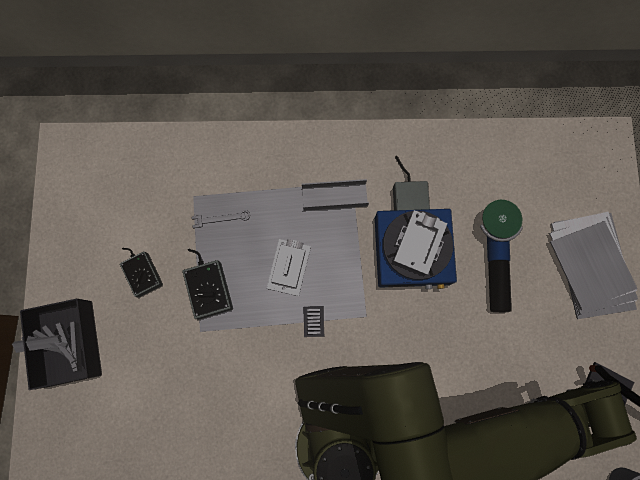

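View pics/scene0.png

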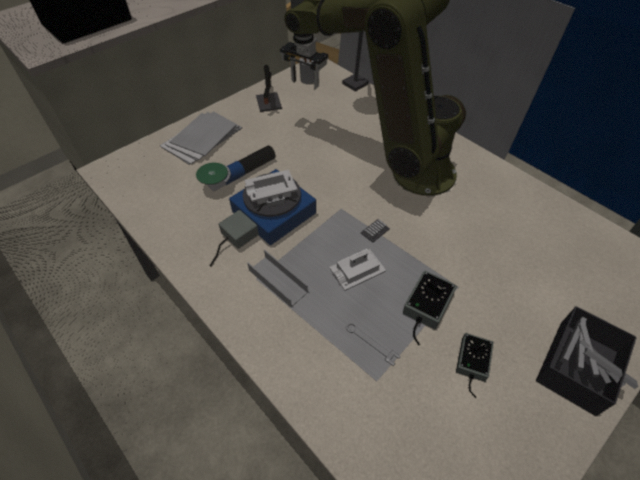

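Candidates in the top view:
- Control box: the larger at (207,290), or the smaller look-alike at (141,273).
- Loose upper half: the part at (289,267). The one on the blue box at (421,243) is the lower half.

By the description I choose the box at (207,290) and the half at (289,267), and I'll check both in close crops.

```bash
python3 - <<'E'
import cv2,numpy as np
im=cv2.imread("pics/top0.png")
def crop(x,y,w,h,k):
    c=cv2.resize(im[y:y+h,x:x+w],None,fx=k,fy=k,interpolation=cv2.INTER_CUBIC)
    c=cv2.convertScaleAbs(c,alpha=1.0)
    for i in range(0,w,10):
        cv2.line(c,(i*k,0),(i*k,5),(0,255,255),1);cv2.putText(c,str(x+i),(i*k,16),0,.4,(0,255,255),1)
    for j in range(0,h,10):
        cv2.line(c,(0,j*k),(5,j*k),(0,255,255),1);cv2.putText(c,str(y+j),(6,j*k+4),0,.4,(0,255,255),1)
    return c
a=crop(178,252,60,74,8)
a[:,:]=np.clip(255*(a/255.)**.55,0,255)
cv2.imwrite("pics/c1.png",a)
b=crop(262,234,54,66,7); c=crop(380,205,58,66,7)
m=np.hstack([b,c])
cv2.imwrite("pics/c2.png",m);print(a.shape,m.shape)
E
```

```text
(592, 480, 3) (462, 784, 3)
```

View pics/c1.png

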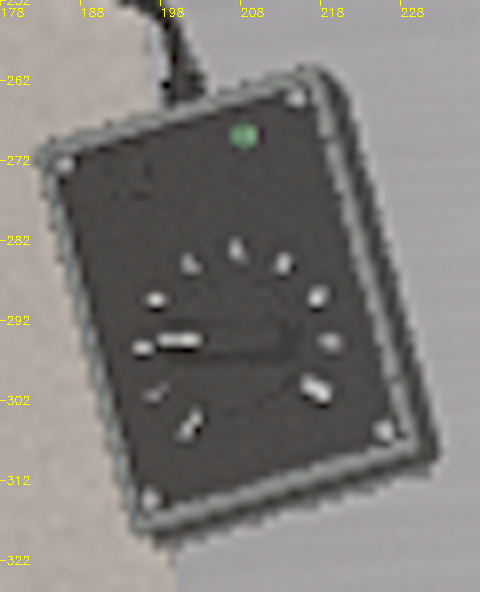

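View pics/c2.png

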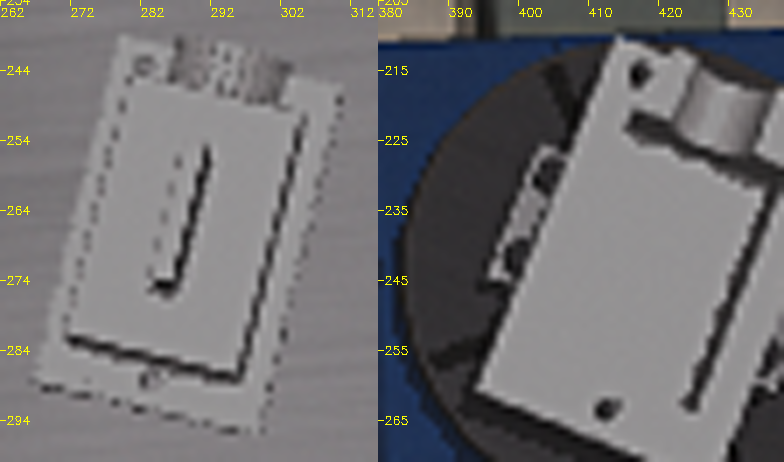

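The crops show these points:
- **Box:** the large box has its lamp at (208,269), first tick at about (202,305) and white line at (200,294). That puts the bar pointing left, so q≈1.06.
- **Upper half:** holes at (282.7,243.3) and (283.6,288.1), with the boss up.
- **Lower half:** pins at (417.4,215.4) and (412.6,263.4).

```bash
cat >h.py <<'E'
import numpy as np,cv2
from scipy.optimize import least_squares
from scipy.spatial.transform import Rotation as R
from station import ctrl
def proj(P,n="top"):
    c=ctrl.camera_info(n);K=np.array([[c['fx'],0,c['cx']],[0,c['fy'],c['cy']],[0,0,1]])
    return cv2.projectPoints(np.array(P,float).reshape(-1,3),c['rvec'],c['tvec'],K,None)[0][:,0]
def place(p,P):
    P=np.array(P,float)/1000;c,s=np.cos(p[2]),np.sin(p[2])
    return np.c_[p[0]+c*P[:,0]-s*P[:,1],p[1]+s*P[:,0]+c*P[:,1],P[:,2]]
def fit(P,px,g,n="top",z0=0):
    f=lambda p:(proj(place(p,P)+[0,0,z0],n)-px).ravel()
    r=least_squares(f,g,loss='soft_l1');return r.x,r.fun.reshape(-1,2).round(1)
def plan(p,yaw):
    "shift (40mm) and turn (8deg) from present tool to TCP p, tool down with x axis at yaw"
    s=ctrl.get_state();r=R.from_quat(s['orientation'])
    T=R.from_matrix(np.array([[np.cos(yaw),np.sin(yaw),0],[np.sin(yaw),-np.cos(yaw),0],[0,0,-1]]))
    print('turn',(np.degrees((r.inv()*T).as_rotvec())/8).round(3),'shift',(r.inv().apply(np.array(p)-s['tcp_pos'])/.04).round(3))
E
python3 - <<'E'
from h import *
k=lambda L,x,y,s:(np.array(L,float)+.5)/s-.5+[x,y]
b,rb=fit([(75,55,57),(75,-55,57),(-75,-55,57),(-75,55,57)],k([(40,150),(315,68),(415,447),(140,525)],178,252,8),[.5,.5,.2]);print('box',b,rb.tolist())
u,ru=fit([(78,50,8),(78,-50,8),(-78,-50,8),(-78,50,8),(66,36,8),(-66,0,8)],k([(118,37),(343,87),(262,432),(36,380),(145,65),(151,379)],262,234,7),[.5,.2,-.2]);print('up',u,ru.tolist())
l,rl=fit([(78,50,0),(-78,50,0),(66,36,5),(-66,0,5)],k([(620-378,38),(477-378,385),(640-378,73),(606-378,409)],380,205,7),[.5,-.2,-.3],z0=.152);print('low',l,rl.tolist())
kn=place(b,[(-18,0,83)])[0];print('knob',kn)
w=proj(kn-[0,0,0])[0];
for q in np.arange(.8,1.4,.1):
    a=b[2]+2.356-q;e=kn+.019*np.array([np.cos(a),np.sin(a),0])+[0,0,.005]
    print(round(q,1),((proj(e)[0]-[178,252])*8).round())
print('axis top',(proj(kn+[0,0,.005])-[178,252])*8)
E
```

```text
box [0.4516366  0.3841171  0.29017479] [[-1.2, -0.5], [0.5, -1.2], [1.6, 0.3], [-0.7, 1.8]]
up [ 0.52092278  0.1454443  -0.23431854] [[0.3, -0.4], [-0.1, -0.4], [-0.2, 0.2], [-0.2, 0.2], [-0.1, 0.3], [0.4, 0.1]]
low [ 0.56843443 -0.22947916 -0.4132671 ] [[-0.1, -0.4], [-0.3, 0.5], [0.4, -0.1], [0.0, -0.1]]
knob [0.43438911 0.37896694 0.083     ]
0.8 [168. 348.]
0.9 [167. 343.]
1.0 [166. 338.]
1.1 [166. 332.]
1.2 [167. 327.]
1.3 [168. 322.]
axis top [[219.37769969 333.07437622]]
```

```bash
python3 - <<'E'
from h import *
T=[(190,424),(153,394),(143,348),(155,299),(190,263),(237,249),(284,263),(317,297),(330,342),(315,390)]
px=(np.array(T)+.5)/8-.5+[178,252]
def f(p):
    a=p[2]+2.356-np.arange(10)*np.pi/6
    return (proj(np.c_[p[0]+p[3]*np.cos(a),p[1]+p[3]*np.sin(a),0*a+.0575])-px).ravel()
r=least_squares(f,[.434,.379,.29,.035],loss='soft_l1');print(r.x,abs(r.fun).max())
p=r.x;kn=[p[0],p[1],.088]
print('top of axis',(proj(kn)-[178,252])*8)
for q in (.9,1.,1.1,1.2):
    a=p[2]+2.356-q
    for rr in (0,.01,.021): print(q,rr,((proj(np.array(kn)+rr*np.array([np.cos(a),np.sin(a),0]))-[178,252])*8).round())
plan([p[0],p[1],.16],p[2]+2.356-1.05)
s=ctrl.get_state();print(s['tcp_pos'])
E
```

```text
[0.43423137 0.38060966 0.27550488 0.03410137] 0.3158930532457589
top of axis [[214.77473613 333.55521599]]
0.9 0 [[215. 334.]]
0.9 0.01 [[187. 338.]]
0.9 0.021 [[157. 343.]]
1.0 0 [[215. 334.]]
1.0 0.01 [[187. 335.]]
1.0 0.021 [[156. 338.]]
1.1 0 [[215. 334.]]
1.1 0.01 [[187. 333.]]
1.1 0.021 [[156. 332.]]
1.2 0 [[215. 334.]]
1.2 0.01 [[187. 330.]]
1.2 0.021 [[157. 326.]]
turn [-6.000e-03 -5.000e-03 -9.337e+00] shift [ 13.049 -19.917   1.615]
[ 0.15077108 -0.52871926  0.2237517 ]
```

Call:
move_arm([
  [0, 0, -5, 8.6, -7.4, -0.6, 0],
  [0, 0, -5, 8.6, -7.4, -0.6, 0],
  [0, 0, -5, 8.6, -7.4, -0.6, 0],
  [0, 0, -5, 8.6, -7.4, -0.6, 0],
  [0, 0, -5, 8.6, -7.4, -0.6, 0],
  [0, 0, -5, 8.6, -7.4, -0.6, 0],
  [0, 0, -5, 8.6, -7.4, -0.6, 0],
  [0, 0, -5, 8.6, -7.4, -0.6, 0],
  [0, 0, -5, 8.6, -7.4, -0.6, 0],
  [0, 0, -5, 8.6, -7.4, -0.6, 0],
])

```text
clock: 1.35
tcp_pos: [0.4, -0.1505, 0.248]
orientation: [0.883, 0.469, -0.0, -0.0]
ft_force: [-0.9, -0.7, -0.1]
grip_width: 0.0467
gripper_force: 0.0
```

```bash
python3 - <<'E'
from h import *
plan([.433,.38,.14],.2755+2.356-1.04)
E
```

```text
turn [-3.000e-03  0.000e+00 -4.413e+00] shift [11.444 -6.756  2.702]
```

Call:
move_arm([
  [0, 0, -4.4, 11.44, -6.76, 2.7, 0],
  [0, 0, -4.4, 11.44, -6.76, 2.7, 0],
  [0, 0, -4.4, 11.44, -6.76, 2.7, 0],
  [0, 0, -4.4, 11.44, -6.76, 2.7, 0],
  [0, 0, -4.4, 11.44, -6.76, 2.7, 0],
  [0, 0, -4.4, 11.44, -6.76, 2.7, 0],
  [0, 0, -4.4, 11.44, -6.76, 2.7, 0],
  [0, 0, -4.4, 11.44, -6.76, 2.7, 0],
  [0, 0, -4.4, 11.44, -6.76, 2.7, 0],
  [0, 0, -4.4, 11.44, -6.76, 2.7, 0],
  [0, 0, -4.4, 11.44, -6.76, 2.7, 0],
  [0, 0, -4.4, 11.44, -6.76, 2.7, 0],
])

```text
clock: 2.85
tcp_pos: [0.4336, 0.3793, 0.1408]
orientation: [0.701, 0.713, 0.0, 0.0]
ft_force: [-0.4, 0.0, 0.8]
grip_width: 0.0471
gripper_force: 0.0
```

```bash
python3 - <<'E'
from h import *
plan([.433,.38,.084],.2755+2.356-1.04); s=ctrl.get_state();print(s['tcp_pos'],s['joints'],s['ft_force'])
im=np.hstack([cv2.resize(ctrl.snapshot(n)[y:y+100,x:x+90],None,fx=4.4,fy=4.4,interpolation=cv2.INTER_CUBIC) for n,x,y in(("top",165,240),("scene",385,240))])
cv2.imwrite("pics/k1.png",im)
E
```

```text
turn [ 0.004 -0.002 -0.021] shift [ 0.017 -0.015  1.419]
[0.43358607 0.37930564 0.14077125] [ 6.55192778e-01  4.36030217e-01  1.53771506e+00 -1.13285558e-04
  1.16729247e+00  6.37530178e-01] [-0.39399719  0.00517875  0.8242788 ]
```

View pics/k1.png

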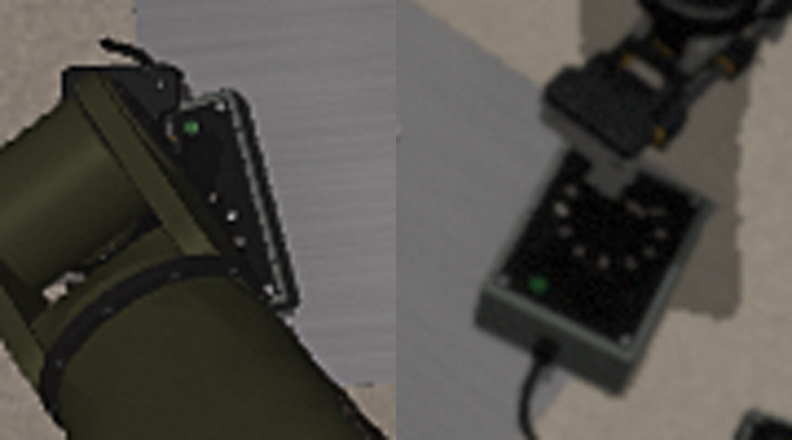

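The scene view shows the fingers straddling the dial of the larger box, with the knob hidden behind a finger at about (610,185) in the crop. I'll descend and close.

Call:
move_arm([
  [0, 0, 0, 0, 0, 0.7, 0],
  [0, 0, 0, 0, 0, 1.2, 0],
  [0, 0, 0, 0, 0, 1.42, 0],
  [0, 0, 0, 0, 0, 1.42, 0.4],
  [0, 0, 0, 0, 0, 1.42, 0.7],
  [0, 0, 0, 0, 0, 1.42, 0.75],
  [0, 0, 0, 0, 0, 1.42, 0.8],
  [0, 0, 0, 0, 0, 1.42, 0.9],
  [0, 0, 0, 0, 0, 1.42, 1],
  [0, 0, 0, 0, 0, 1.42, 1],
])

```text
clock: 4.2
tcp_pos: [0.4353, 0.3806, 0.0842]
orientation: [0.7, 0.714, 0.002, 0.001]
ft_force: [15.5, -1.2, -5.5]
grip_width: 0.0116
gripper_force: 30.0
```

```bash
python3 - <<'E'
from station import ctrl
s=ctrl.get_state();print(s['moment'],s['joints'])
E
```

```text
[-0.12582095 -3.02710873  0.05255642] [ 0.65602878  0.50801244  1.5772732  -0.00232392  1.05127437  0.63804626]
```

Call:
move_arm([
  [0, 0, 0, 0, 0.045, 0, 1],
  [0, 0, -1, 0, 0.045, 0, 1],
  [0, 0, -2, 0, 0.045, 0, 1],
  [0, 0, -3, 0, 0.045, 0, 1],
  [0, 0, -4, 0, 0.045, 0, 1],
  [0, 0, -5, 0, 0.045, 0, 1],
  [0, 0, -6, 0, 0.045, 0, 1],
  [0, 0, -6.6, 0, 0.045, 0, 1],
  [0, 0, -6.8, 0, 0.045, 0, 1],
  [0, 0, -6.8, 0, 0.045, 0, 1],
])

```text
clock: 5.45
tcp_pos: [0.4356, 0.3807, 0.0841]
orientation: [0.296, 0.955, 0.001, 0.001]
ft_force: [5.8, -1.8, 0.7]
grip_width: 0.0115
gripper_force: 30.0
```

```bash
cat >st.py <<'E'
from h import *
s=ctrl.get_state();m=R.from_quat(s['orientation']).as_matrix()
print(s['clock'],s['tcp_pos'].round(4),'F',s['ft_force'].round(2),'M',s['moment'].round(3),'yaw',np.arctan2(m[1,0],m[0,0]).round(4),'tiltz',m[:,2].round(4),'w',s['grip_width'].round(4),'j',s['joints'].round(3))
E
python3 st.py
```

```text
Traceback (most recent call last):
  File "st.py", line 3, in <module>
    print(s['clock'],s['tcp_pos'].round(4),'F',s['ft_force'].round(2),'M',s['moment'].round(3),'yaw',np.arctan2(m[1,0],m[0,0]).round(4),'tiltz',m[:,2].round(4),'w',s['grip_width'].round(4),'j',s['joints'].round(3))
                                                                                                                                                                    ^^^^^^^^^^^^^^^^^^^^^
AttributeError: 'float' object has no attribute 'round'
```

Creep on towards the stop.

```bash
sed -i "s/s\['grip_width'\].round(4)/s['grip_width']/" st.py; python3 st.py
```

```text
5.45 [0.4356 0.3807 0.0841] F [ 5.84 -1.79  0.68] M [-0.275 -1.074  0.054] yaw 2.5401 tiltz [ 2.2e-03  8.0e-04 -1.0e+00] w 0.01149696588195482 j [ 6.550e-01  5.100e-01  1.574e+00 -1.000e-03  1.055e+00 -3.140e-01]
```

Call:
move_arm([
  [0, 0, -0.2, 0, 0, 0, 1],
  [0, 0, -0.4, 0, 0, 0, 1],
  [0, 0, -0.6, 0, 0, 0, 1],
  [0, 0, -0.8, 0, 0, 0, 1],
  [0, 0, -0.8, 0, 0, 0, 1],
])

```text
clock: 6.08
tcp_pos: [0.4357, 0.3807, 0.0842]
orientation: [0.243, 0.97, 0.001, 0.001]
ft_force: [5.4, -1.0, 0.3]
grip_width: 0.0115
gripper_force: 30.1
```

```bash
python3 st.py
```

```text
6.075 [0.4357 0.3807 0.0842] F [ 5.42 -1.02  0.3 ] M [-0.183 -1.163 -0.228] yaw 2.6514 tiltz [ 2.2e-03  9.0e-04 -1.0e+00] w 0.011525013896274153 j [ 6.550e-01  5.100e-01  1.574e+00 -1.000e-03  1.055e+00 -4.250e-01]
```

Call:
move_arm([
  [0, 0, -0.1, 0, 0, 0, 1],
  [0, 0, -0.2, 0, 0, 0, 1],
  [0, 0, -0.3, 0, 0, 0, 1],
  [0, 0, -0.3, 0, 0, 0, 1],
])

```text
clock: 6.58
tcp_pos: [0.4357, 0.3807, 0.0842]
orientation: [0.223, 0.975, 0.001, 0.001]
ft_force: [5.2, 0.1, 1.0]
grip_width: 0.0122
gripper_force: 30.8
```

```bash
python3 st.py
```

```text
6.575 [0.4357 0.3807 0.0842] F [5.21 0.07 0.98] M [-0.245 -1.163 -0.584] yaw 2.6926 tiltz [ 0.0021  0.001  -1.    ] w 0.012224149810727085 j [ 6.550e-01  5.100e-01  1.574e+00 -1.000e-03  1.055e+00 -4.660e-01]
```

The moment is rising and the jaws are being wedged open, so the knob is at its stop. I'll release it and lift.

Call:
move_arm([
  [0, 0, 0, 0, 0, 0, 0.2],
  [0, 0, 0, 0, 0, 0, 0.2],
  [0, 0, 0, 0, 0, 0, 0.2],
  [0, 0, 0, 0, 0, -1, 0.2],
  [0, 0, 0, 0, 0, -2.5, 0.2],
  [0, 0, 0, 0, 0, -2.5, 0.2],
])

```text
clock: 7.32
tcp_pos: [0.436, 0.3817, 0.188]
orientation: [0.222, 0.975, 0.003, 0.002]
ft_force: [-0.5, -0.7, -0.2]
grip_width: 0.0377
gripper_force: 0.0
```

```bash
python3 st.py; python3 - <<'E'
from h import *
plan([.521,.1454,.14],np.pi-.2343)
E
```

```text
7.325 [0.436  0.3817 0.188 ] F [-0.53 -0.69 -0.25] M [-0.011 -0.175  0.02 ] yaw 2.6934 tiltz [ 0.0061  0.0047 -1.    ] w 0.03770312017342797 j [ 0.656  0.391  1.485  0.     1.258 -0.467]
turn [ 0.047  0.03  -1.531] shift [-4.472 -4.412  1.186]
```

Call:
move_arm([
  [0, 0, -1.53, -4.47, -4.41, 1.0, -0.2],
  [0, 0, -1.53, -4.47, -4.41, 1.0, -0.2],
  [0, 0, -1.53, -4.47, -4.41, 1.0, -0.2],
  [0, 0, -1.53, -4.47, -4.41, 1.0, -0.2],
  [0, 0, -1.53, -4.47, -4.41, 1.0, -0.2],
  [0, 0, -1.53, -4.47, -4.41, 1.0, -0.2],
  [0, 0, -1.53, -4.47, -4.41, 1.0, -0.2],
  [0, 0, -1.53, -4.47, -4.41, 1.0, -0.2],
  [0, 0, -1.53, -4.47, -4.41, 1.0, -0.2],
])

```text
clock: 8.45
tcp_pos: [0.5193, 0.1449, 0.1436]
orientation: [0.116, 0.993, 0.0, 0.0]
ft_force: [0.1, -0.5, -0.3]
grip_width: 0.0564
gripper_force: 0.0
```

```bash
python3 st.py; python3 - <<'E'
from h import *
plan([.521,.1454,.065],np.pi-.2343)
t=ctrl.snapshot("top")
im=np.hstack([cv2.resize(a,(390,440),interpolation=cv2.INTER_CUBIC) for a in(np.clip(255*(t[252:326,178:243]/255.)**.6,0,255).astype(np.uint8),ctrl.snapshot("scene")[215:303,320:398])])
cv2.imwrite("pics/k2.png",im)
E
```

```text
8.45 [0.5193 0.1449 0.1436] F [ 0.1  -0.5  -0.32] M [ 0.059 -0.09  -0.003] yaw 2.9081 tiltz [ 2.e-04  1.e-04 -1.e+00] w 0.05635402568967039 j [ 0.204  0.356  1.644  0.     1.141 -1.133]
turn [0.001 0.001 0.006] shift [-0.039  0.022  1.964]
```

View pics/k2.png

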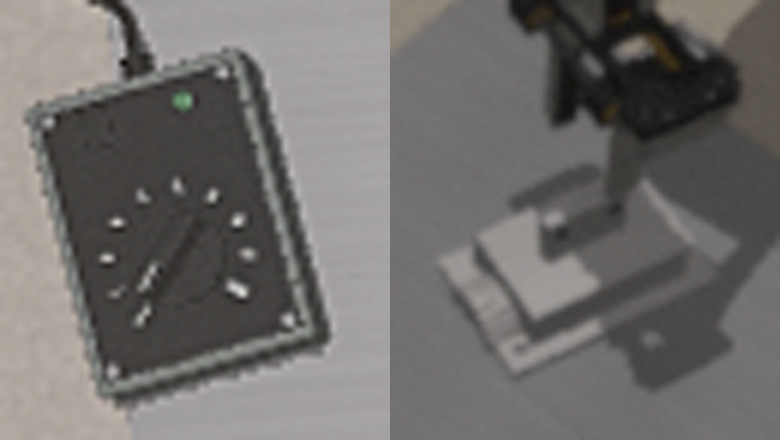

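The knob's line now points near the first tick, with its centre at about (148,275) in the crop. I'll measure it against the prediction to be sure.

```bash
python3 - <<'E'
from h import *
from scipy.ndimage import map_coordinates
t=np.mean([ctrl.snapshot("top").astype(float).mean(2) for _ in range(4)],0)
o=cv2.imread("pics/top0.png").astype(float).mean(2)
for nm,I in(("before",o),("now",t)):
  r=[]
  for c in((.4356,.3807),(.434,.3806)):
    qs=np.arange(-.2,1.5,.05);v=[]
    for q in qs:
        a=.2755+2.356-q;rr=np.linspace(.010,.020,12)
        p=proj(np.c_[c[0]+rr*np.cos(a),c[1]+rr*np.sin(a),0*rr+.088])
        v.append(map_coordinates(I,[p[:,1],p[:,0]],order=1).mean())
    v=np.array(v);k=v.argmax();w=np.clip(v[max(0,k-4):k+5]-v.min()-.35*np.ptp(v),0,None)
    r.append((v.max().round(),(w*qs[max(0,k-4):k+5]).sum()/w.sum()))
  print(nm,r)
E
```

```text
before [(np.float64(120.0), np.float64(0.9256771908795653)), (np.float64(126.0), np.float64(1.0361963210948213))]
now [(np.float64(95.0), np.float64(-0.05034760980373368)), (np.float64(93.0), np.float64(0.004908316434206537))]
```

Call:
move_arm([
  [0, 0, 0, -0.03, 0.01, 0.9, -0.2],
  [0, 0, 0, -0.03, 0.01, 1.6, -0.2],
  [0, 0, 0, -0.03, 0.01, 1.95, -0.2],
  [0, 0, 0, -0.03, 0.01, 1.95, -0.2],
  [0, 0, 0, -0.03, 0.01, 1.95, 0.3],
  [0, 0, 0, -0.03, 0.01, 1.95, 0.6],
  [0, 0, 0, -0.03, 0.01, 1.95, 0.8],
  [0, 0, 0, -0.03, 0.01, 1.95, 1],
  [0, 0, 0, -0.03, 0.01, 1.95, 1],
  [0, 0, 0, -0.03, 0.01, 1.95, 1],
  [0, 0, 0, -0.03, 0.01, 1.95, 1],
])

```text
clock: 10.12
tcp_pos: [0.5209, 0.1446, 0.0657]
orientation: [0.117, 0.993, 0.0, 0.0]
ft_force: [0.8, 3.9, 2.4]
grip_width: 0.0096
gripper_force: 30.0
```

```bash
python3 st.py
```

```text
10.125 [0.5209 0.1446 0.0657] F [0.76 3.94 2.44] M [ 0.789 -0.208 -0.095] yaw 2.9069 tiltz [ 5.e-04  5.e-04 -1.e+00] w 0.00956264568259188 j [ 0.203  0.465  1.696  0.     0.98  -1.134]
```

Call:
move_arm([
  [0, 0, 0, 0, 0, -0.5, 1],
  [0, 0, 0, 0, 0, -1.5, 1],
  [0, 0, 0, 0, 0, -3, 1],
  [0, 0, 0, 0, 0, -5.5, 1],
  [0, 0, 0, 0, 0, -5.5, 1],
  [0, 0, 0, 0, 0, -5.5, 1],
  [0, 0, 0, 0, 0, -5.5, 1],
])

```text
clock: 11.0
tcp_pos: [0.52, 0.144, 0.2827]
orientation: [0.117, 0.993, -0.001, -0.002]
ft_force: [0.2, -0.3, -6.2]
grip_width: 0.0099
gripper_force: 30.0
```

```bash
python3 st.py;python3 - <<'E'
from h import *
plan([.5684,-.2295,.2857],np.pi-.4133)
E
```

```text
11.0 [0.52   0.144  0.2827] F [ 0.25 -0.27 -6.25] M [ 0.054 -0.104 -0.045] yaw 2.9069 tiltz [-0.004 -0.001 -1.   ] w 0.00991024699820887 j [ 0.202  0.24   1.461 -0.     1.445 -1.134]
turn [-0.016 -0.025  1.279] shift [-3.348 -8.801 -0.071]
```

Call:
move_arm([
  [0, 0, 0.3, -0.4, -1, 0, 1],
  [0, 0, 0.6, -0.9, -2.4, 0, 1],
  [0, 0, 0.9, -1.5, -3.9, 0, 1],
  [0, 0, 1.28, -2.1, -5.4, 0, 1],
  [0, 0, 1.28, -2.6, -6.9, 0, 1],
  [0, 0, 1.28, -3.1, -8.1, 0, 1],
  [0, 0, 1.28, -3.3, -8.6, 0, 1],
  [0, 0, 1.28, -3.35, -8.8, 0, 1],
  [0, 0, 1.28, -3.35, -8.8, 0, 1],
  [0, 0, 1.28, -3.35, -8.8, 0, 1],
  [0, 0, 1.28, -3.35, -8.8, 0, 1],
])

```text
clock: 12.38
tcp_pos: [0.5693, -0.2282, 0.2857]
orientation: [0.205, 0.979, 0.0, 0.0]
ft_force: [-0.8, 0.3, -6.2]
grip_width: 0.0099
gripper_force: 30.0
```

```bash
python3 st.py;python3 - <<'E'
from h import *
plan([.5684,-.2295,.2357],np.pi-.4133)
t=ctrl.snapshot("top")[195:285,370:475];s=ctrl.snapshot("scene")[150:240,220:325]
im=np.hstack([cv2.resize(a,None,fx=3.8,fy=3.8,interpolation=cv2.INTER_CUBIC) for a in(t,s)])
cv2.imwrite("pics/p1.png",im)
E
```

```text
12.375 [ 0.5693 -0.2282  0.2857] F [-0.77  0.29 -6.2 ] M [ 0.003 -0.156 -0.017] yaw 2.7295 tiltz [ 3.e-04 -1.e-04 -1.e+00] w 0.009903231654137505 j [-0.441  0.409  1.233  0.     1.499 -1.6  ]
turn [0.001 0.002 0.008] shift [ 0.009 -0.039  1.25 ]
```

View pics/p1.png

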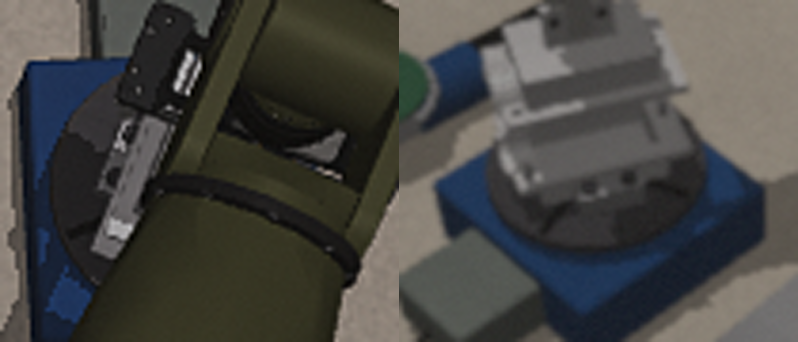

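The upper half hovers over the lower one, aligned, with both bosses at the same (left) end. I'll lower to just above the pin tips.

Call:
move_arm([
  [0, 0, 0, 0.01, -0.03, 0.4, 1],
  [0, 0, 0, 0.01, -0.03, 0.8, 1],
  [0, 0, 0, 0.01, -0.03, 1.1, 1],
  [0, 0, 0, 0.01, -0.03, 1.2, 1],
  [0, 0, 0, 0.01, -0.03, 1.2, 1],
  [0, 0, 0, 0.01, -0.03, 1.2, 1],
  [0, 0, 0, 0.01, -0.03, 1.2, 1],
])

```text
clock: 13.35
tcp_pos: [0.5685, -0.2302, 0.2379]
orientation: [0.205, 0.979, -0.0, 0.0]
ft_force: [-0.1, -0.6, -5.8]
grip_width: 0.0098
gripper_force: 30.0
```

```bash
python3 st.py;python3 - <<'E'
from h import *
plan([.5684,-.2295,.2297],np.pi-.4133)
K=[(78,50,8),(78,-50,8),(-78,-50,8),(-78,50,8)]
print(proj(place([.5684,-.2295,-.4133],K)+[0,0,.172],"scene").round(1).tolist())
s=ctrl.snapshot("scene")[165:225,225:320]
im=cv2.resize(s,None,fx=8,fy=8,interpolation=cv2.INTER_CUBIC)
cv2.imwrite("pics/p2.png",im)
E
```

```text
13.35 [ 0.5685 -0.2302  0.2379] F [-0.08 -0.57 -5.8 ] M [ 0.117 -0.148  0.007] yaw 2.7282 tiltz [ 7.e-04 -3.e-04 -1.e+00] w 0.009807900605788622 j [-0.445  0.433  1.309  0.     1.399 -1.602]
turn [-0.     0.006 -0.   ] shift [0.008 0.016 0.206]
[[249.5, 193.2], [242.7, 172.9], [287.6, 162.7], [296.1, 182.1]]
```

View pics/p2.png

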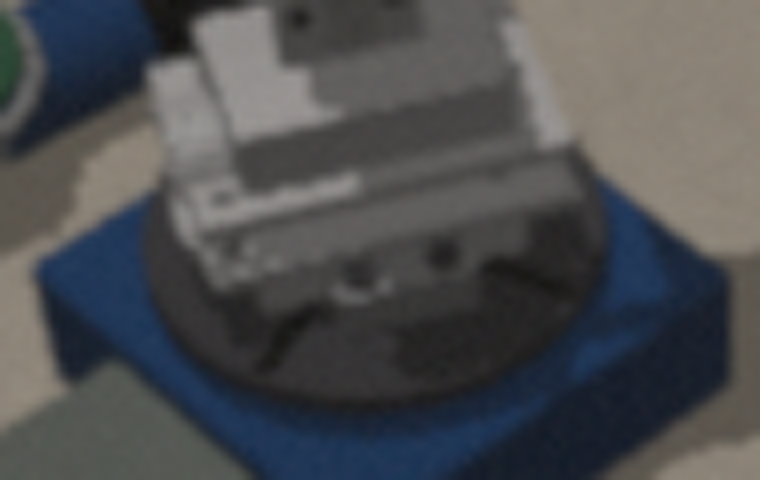

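The upper flange's near corner sits at (197,228) in the crop, as predicted. I'll creep down and watch the forces.

Call:
move_arm([
  [0, 0, 0, 0, 0.01, 0.08, 1],
  [0, 0, 0, 0, 0.01, 0.16, 1],
  [0, 0, 0, 0, 0.01, 0.22, 1],
  [0, 0, 0, 0, 0.01, 0.22, 1],
])

```text
clock: 13.9
tcp_pos: [0.5685, -0.2297, 0.2284]
orientation: [0.205, 0.979, 0.0, -0.0]
ft_force: [0.1, 0.4, -6.4]
grip_width: 0.0097
gripper_force: 30.0
```

```bash
python3 st.py
```

```text
13.9 [ 0.5685 -0.2297  0.2284] F [ 0.13  0.4  -6.44] M [ 0.077 -0.124 -0.028] yaw 2.7283 tiltz [-2.e-04  2.e-04 -1.e+00] w 0.009729936914625788 j [-0.444  0.439  1.322  0.     1.381 -1.601]
```

Call:
move_arm([
  [0, 0, 0, 0, 0, 0.04, 1],
  [0, 0, 0, 0, 0, 0.08, 1],
  [0, 0, 0, 0, 0, 0.12, 1],
  [0, 0, 0, 0, 0, 0.12, 1],
])

```text
clock: 14.4
tcp_pos: [0.5687, -0.2295, 0.2238]
orientation: [0.205, 0.979, 0.0, 0.0]
ft_force: [2.6, 3.7, -4.4]
grip_width: 0.0098
gripper_force: 30.0
```

```bash
python3 st.py
```

```text
14.4 [ 0.5687 -0.2295  0.2238] F [ 2.62  3.74 -4.44] M [ 0.827 -0.812  0.193] yaw 2.7285 tiltz [ 4.e-04  4.e-04 -1.e+00] w 0.009811788223224465 j [-4.440e-01  4.420e-01  1.328e+00  1.000e-03  1.371e+00 -1.601e+00]
```

Call:
move_arm([
  [0, 0, -0.03, -0.003, 0.015, 0, 1],
  [0, 0, -0.03, -0.003, 0.015, 0.05, 1],
  [0, 0, -0.03, -0.003, 0.015, 0.1, 1],
  [0, 0, -0.03, -0.003, 0.015, 0.1, 1],
])

```text
clock: 14.9
tcp_pos: [0.5688, -0.2293, 0.2195]
orientation: [0.203, 0.979, 0.0, -0.0]
ft_force: [1.5, 2.3, -6.9]
grip_width: 0.0096
gripper_force: 30.0
```

```bash
python3 st.py
```

```text
14.9 [ 0.5688 -0.2293  0.2195] F [ 1.52  2.29 -6.92] M [ 0.449 -0.627  0.148] yaw 2.7324 tiltz [-3.e-04  2.e-04 -1.e+00] w 0.009647725485876646 j [-0.443  0.446  1.333  0.     1.363 -1.604]
```

Call:
move_arm([
  [0, 0, -0.02, 0, 0.006, 0.03, 1],
  [0, 0, -0.02, 0, 0.006, 0.06, 1],
  [0, 0, -0.02, 0, 0.006, 0.06, 1],
  [0, 0, -0.02, 0, 0.006, 0.06, 1],
])

```text
clock: 15.4
tcp_pos: [0.5688, -0.2292, 0.2177]
orientation: [0.202, 0.979, -0.0, 0.0]
ft_force: [-3.8, 1.1, -0.3]
grip_width: 0.0097
gripper_force: 30.0
```

```bash
python3 st.py
```

```text
15.4 [ 0.5688 -0.2292  0.2177] F [-3.76  1.06 -0.33] M [0.234 0.314 0.089] yaw 2.7351 tiltz [-0.e+00 -3.e-04 -1.e+00] w 0.009696474765472475 j [-0.443  0.447  1.336 -0.     1.359 -1.607]
```

Call:
move_arm([
  [0, 0, 0, 0, 0, 0.01, 1],
  [0, 0, 0, 0, 0, 0.02, 1],
  [0, 0, 0, 0, 0, 0.02, 1],
  [0, 0, 0, 0, 0, 0.02, 1],
  [0, 0, 0, 0, 0, 0.02, 1],
])

```text
clock: 16.02
tcp_pos: [0.5688, -0.2292, 0.2176]
orientation: [0.202, 0.979, -0.0, 0.0]
ft_force: [-7.1, 1.2, 5.8]
grip_width: 0.0098
gripper_force: 30.0
```

```bash
python3 st.py
```

```text
16.025 [ 0.5688 -0.2292  0.2176] F [-7.12  1.15  5.83] M [0.468 1.009 0.108] yaw 2.7351 tiltz [ 5.e-04 -5.e-04 -1.e+00] w 0.009827635705588802 j [-0.443  0.447  1.337 -0.     1.358 -1.607]
```

Call:
move_arm([
  [0, 0, 0, 0.015, -0.006, 0.01, 1],
  [0, 0, 0, 0.025, -0.01, 0.02, 1],
  [0, 0, 0, 0.025, -0.01, 0.03, 1],
  [0, 0, 0, 0.025, -0.01, 0.03, 1],
  [0, 0, 0, 0.025, -0.01, 0.03, 1],
  [0, 0, 0, 0.025, -0.01, 0.03, 1],
])

```text
clock: 16.77
tcp_pos: [0.5688, -0.2292, 0.2177]
orientation: [0.202, 0.979, -0.0, 0.002]
ft_force: [1.0, 1.2, 11.0]
grip_width: 0.0097
gripper_force: 30.0
```

```bash
python3 st.py
```

```text
16.775 [ 0.5688 -0.2292  0.2177] F [ 0.98  1.25 10.96] M [0.568 0.201 0.047] yaw 2.7354 tiltz [ 0.0041 -0.0015 -1.    ] w 0.009672093200733567 j [-0.443  0.444  1.34   0.     1.353 -1.608]
```

Call:
move_arm([
  [0, 0, 0, -0.012, 0.004, 0.004, 1],
  [0, 0, 0, -0.012, 0.004, 0.008, 1],
  [0, 0, 0, -0.012, 0.004, 0.008, 1],
  [0, 0, 0, -0.012, 0.004, 0.008, 1],
  [0, 0, 0, -0.012, 0.004, 0.008, 1],
  [0, 0, 0, -0.012, 0.004, 0.008, 1],
])

```text
clock: 17.52
tcp_pos: [0.5689, -0.2292, 0.2177]
orientation: [0.202, 0.979, -0.0, 0.002]
ft_force: [-5.8, 2.4, 14.5]
grip_width: 0.0097
gripper_force: 30.0
```

```bash
python3 st.py; python3 - <<'E'
from h import *
s=cv2.resize(ctrl.snapshot("scene")[165:225,225:320],None,fx=8,fy=8,interpolation=cv2.INTER_CUBIC)
cv2.imwrite("pics/p3.png",s)
F=[ (ctrl.snapshot("scene"),ctrl.get_state()['ft_force'])[1] for _ in range(10)];print(np.mean(F,0),np.std(F,0))
E
```

```text
17.525 [ 0.5689 -0.2292  0.2177] F [-5.84  2.37 14.48] M [0.784 1.099 0.005] yaw 2.7353 tiltz [ 0.0031 -0.0013 -1.    ] w 0.009698726790413639 j [-0.443  0.445  1.339  0.     1.354 -1.607]
[-5.82012477  3.54720342 15.52571584] [0.6250566  0.4402264  0.49210752]
```

View pics/p3.png

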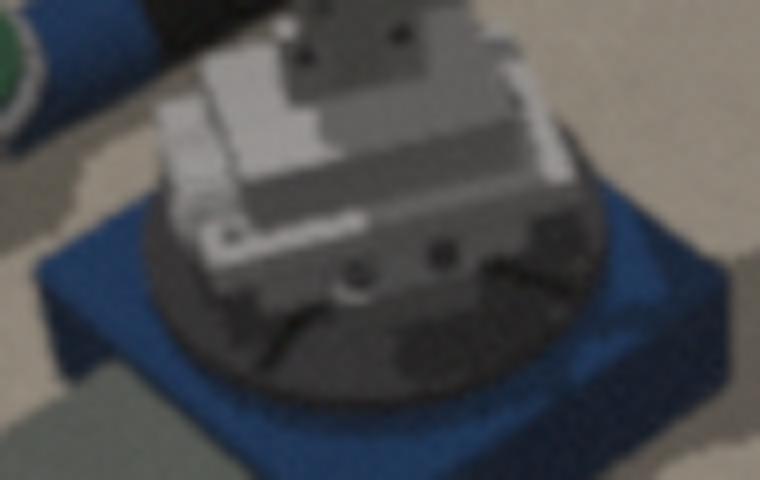

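The seam is closed all round: the flanges meet along (220,265)–(560,190) in the crop with no gap. The push holds at about 15 N, so I'm handing in.

```bash
python3 st.py; python3 -c "
from station import ctrl
print(ctrl.job_done())"
```

```text
18.075 [ 0.5688 -0.2292  0.2176] F [-6.02  4.13 16.18] M [0.748 1.149 0.012] yaw 2.7353 tiltz [ 0.003  -0.0014 -1.    ] w 0.010015665214986305 j [-0.443  0.445  1.339  0.     1.354 -1.607]
the job is handed in; nothing more can be done
None
```

I turned the speed knob back to its zero stop, then fitted the upper half onto both dowel pins with the seam closed, and handed in at about 18 s still gripping it and pressing down with about 15–16 N.

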